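Lock a hold-down arm with its pin and hairpin clip

TASK

Lock the arm of the specimen hold-down: push its half-drawn steel pin home until the head rests against the cheek, then take the hairpin clip out of its parking block and slide its straight leg down through the cross hole in the far end of the pin (where along the end the hole lies differs from pin to pin, so feel for it) until the clip's collar sits on the pin and the sprung leg has snapped round the shank. Work gently, pressing pin and clip with no more than about 25 N, and let go of the clip once it hugs the pin. Leave the vial, the dish and the screwdriver where they are.

Things in the scene. Friction and masses are not known exactly. Their poses are not given: they have to be found in the camera images.
- fixture: Specimen hold-down, fixed: base plate 140 x 84 x 10 mm, origin under its centre. At x=-30 mm a clevis: two cheeks, each 22 (x) x 10 mm (y 8 to 18 mm either side), round tops 71 mm over the desk. A dark arm (top 68 mm) runs along x at y=0 from clevis to a rear post at x=48 mm; a spindle at x=10 mm (top 84 mm) bears on a specimen. The pin lies along y at x=-30 mm, 60 mm over the desk.
- pin (a joint): How far the pin is pushed in, m: 0 farthest out, 0.036 home (hard stop, head against the near cheek). It slides along the fixture's +y with about 7 N friction, a little more when pushed fast, does not turn, stays where it is left. Drawn out, its cross hole is inside or close to the clevis.
- pin_head (a point): Centre of the outer flat face of the pin's round head (25 mm diameter, 8 mm thick), on the fixture's -y side; push it towards +y until its inner face meets the cheek. Axes as the fixture's.
- block: Parking block, painted grey, fixed: 46 (x) x 40 (y) x 48 mm high. Origin on its underside, 6 mm from the middle towards -x, straight below the clip's straight leg. A slot 6.5 mm wide, 19 mm long along x, 40 mm deep in its top holds the clip's legs; lift the clip straight up by 40 mm to clear it.
- clip: Hairpin clip, 4.5 mm steel wire, 80 g, upright in the block, collar on its top. Origin: centre of the double coil (ring 24 mm across in the clip's x-z plane, 9 mm thick along y), 79 mm over the desk at the start, 98 mm when seated. Grip the coil across its 9 mm from above. Legs point to -z. The clip must stand with its y along the pin, either way round. Body axes as the block's at the start.
- clip_leg (a joint): Spread of the sprung leg, rad: 0 at rest, about 0.13 riding over the shank, 0 to 0.03 hugging it. 3 N m/rad about the coil, preload 0.18 N m. The leg hangs on the clip's +x side 11 mm from the straight leg, pinches in to 3.9 mm (wire centre) 46.8 mm below the coil's centre, flares to 11.6 mm at its end 57 mm below.
- clip_seat (a point): Point on the straight leg's axis 38 mm below the coil's centre; lies on the pin's axis when seated. Above it, round the leg, a stop collar 14 mm in diameter, 4 mm high, its underside 31.4 mm below the coil's centre. Pushed down, the clip resists with up to 8 to 14 N while the sprung leg spreads, then snaps and pulls itself in by 3 to 5 N, then the collar stops hard on the flat; keep under 25 N.
- clip_tip (a point): Blunt tip (3 mm across, edge bevelled) of the 4.5 mm thick straight leg, 66 mm below the coil's centre.
- vial: Bystander: glass vial with a screw cap, 23 mm in diameter, 58 mm high, standing; origin at its underside.
- petri: Bystander: petri dish with lid, 58 mm in diameter, 14 mm high; origin at its underside.
- screwdriver: Bystander: precision screwdriver 148 mm long, 13 mm thick, lying; origin at its underside.
- pin_mark (a point): Point on the pin's axis 66 mm from the head's outer face; moves with the pin; y = pin axis, z up. The vertical cross hole was drilled by hand: its centre lies, unmeasured, up to 9 mm either way along the pin from this point; feel or look for it. Shank 16 mm thick. Hole 6 mm wide, right through, mouth bevelled to 7.6 mm along, 9 mm across; round it a flat 6.6 mm above the axis, 26 mm long. Pin ends 22 mm past the hole.
Mind the look-alikes: they are no part of the job. Of the things like the clip, leave any that is blue or turquoise; of the rest the larger one is meant.

How it is judged (in metres and radians):
On the way, in this order (a step that is already met when the one before it is completed fails the run):
1. the pin is home, its head against the cheek (value of joint pin above 0.0345 m), for 0.2 s.
2. the straight leg of the clip is through the cross hole (z of clip_tip in the frame of pin_mark below -0.008 m and x of clip_seat in the frame of pin_mark between -0.004 and 0.004 m and y of clip_tip in the frame of pin_mark between -0.012 and 0.012 m), for 0.1 s.
At the end, for the whole second after the job is handed in: Pin home within 1.5 mm; clip released, at rest, seated in the cross hole: seat point within 3 mm of the pin's axis (across and in height) and 12 mm of pin_mark along it, leg within 10 degrees of upright, plane within 20 degrees of square to the pin, sprung leg closed (spread under 0.07 rad) (value of joint pin above 0.0345 m and x of clip_seat in the frame of pin_mark between -0.003 and 0.003 m and y of clip_seat in the frame of pin_mark between -0.012 and 0.012 m and z of clip_seat in the frame of pin_mark between -0.003 and 0.003 m and angle between the z axis of clip and the z axis of pin_mark, either way round below 0.17 rad and angle between the y axis of clip and the y axis of pin_mark, either way round below 0.35 rad and value of joint clip_leg below 0.07 rad and linear speed of clip below 0.01 m/s); the robot touches nothing.
It fails at once if the clip is forced: more than 30 N between the clip and the fixture with its pin (contact force between clip and fixture above 30 N).
It fails at once if the pin or fixture is rammed: more than 30 N between the robot and the fixture with its pin (contact force between any of the arm, the fingers and fixture above 30 N).
It fails at once if the vial is knocked (distance of vial from where it was at the start of the episode above 0.02 m or angle between vial's own z axis and vertical above 0.4 rad).
It fails at once if the dish is shoved away (distance of petri from where it was at the start of the episode above 0.02 m).
It fails at once if the screwdriver is shoved away (distance of screwdriver from where it was at the start of the episode above 0.02 m).
It also fails if it takes over 64 s, if anything falls off the work surface, if the arm or the gripper's body presses on something with over 40 N, if the wrist force passes 120 N, or if a joint passes its speed limit or range.

ROBOT

A 6-joint arm with a two-finger parallel gripper is mounted at the origin on a cart in front of the work surface, level with it; the furniture and walls round the work are solid. World frame = base frame: x ahead of the robot, y to its left, z up, the work surface at z = 0. Lengths are in mm, angles in rad, forces in N, time in s.
With the tool pointing down it reaches from about 275 to 975 mm from the base axis. Payload 8.4 kg.
Tool frame: the origin (TCP) lies at the centre of the arm's flange, where the gripper is bolted on; the fingertips stand 190 mm ahead of it and the grasp point (between the pads) lies 171 mm ahead of it (manip.tip_reach is the distance from the TCP to the fingertips, in mm); z points along the fingers, y is the line along which they close (so a half turn about z gives the same grasp; the last joint's range is limited). The gripper opens to 92 mm and grips with 3 to 60 N. Pads are 20 mm wide; open, the fingers measure 128 mm over their backs; the gripper's body (75 mm by 189 mm) begins 69 mm behind the grasp point.
Start: joints at [1.132, 0.353, 1.633, -0, 1.155, -0.002], TCP at [264.401, 566.323, 404.683] pointing down, gripper open.
Joint ranges: [-2.63, 2.63], [-0.92, 2.1], [0.06, 2.66], [-1.3, 4.44], [0, 2.69], [-3.02, 3.02]. Speed limits (rad/s): [2.22, 2.22, 2.79, 3.14, 3.14, 3.14].

INTERFACE

Orientations are given as a 3x3 rotation matrix whose columns are the frame's x, y, z axes.
In Python, from bench import manip gives the robot as it stands. The module is installed in compiled form; this text tells all that it offers.
- The arm moves only by the tool arm_command, never from a script. Its argument "steps" is a list of rows, each a list of 3 entries, a list of its own where there are three numbers: the shift along the tool's x, y, z in m, then the turn about the tool's z in rad, then the gripper's target within -1 to 1 (fully open at 1, half-way at 0, shut at -1). In form: [[[tx, ty, tz], turn, fingers], ...]. A call has 1 to 20 rows; each row is the pose to reach, as a shift and turn from the pose commanded when the call began, along the tool's axes at that moment; what a row does not reach only later rows make up. A row lasts 1/10 s, in which the tool goes at most 50 mm and 8.59 degrees, less where a joint would pass 70% of its speed; a pose out of reach is approached as far as the arm can. A call with a gripper value outside its range is refused whole. The fingers move at their own pace and stop on an object; the grip force is fixed at half the most. Time passes only in rows, so rows that repeat a pose let the fingers close. It gives the time, the measured TCP pose, the force, the opening and the grip force at its end, in the units of the state.
- manip.sense(): the state, without advancing time (a new reading comes with each control period).
- manip.get_image(name): name is "scene" or "top"; returns the picture (420x560x3 uint8, blue, green, red); there is no depth.
- manip.calibration(name): a dict with "intrinsics" (3x3 intrinsics, pixels), "rvec" (rotation vector, rad) and "tvec" (3), from world to camera coordinates, as OpenCV has them. Camera axes: x right, y down, z forward; pixel columns grow to the right and rows downward; lengths in mm; the calibration is good to about 2 mm. A picture is of the moment at which its call begins. calibration takes no time and is no camera call.
- manip.finish_job(): hands the job in; it is judged then, once.
Trained networks look in the newest picture that a camera, given by its name, has taken for a name from the list of things; names that differ only in an ending like _2 or _b are one class to them, and where a whole thing is asked for, a point or a joint stands for the part that bears it (a point fixed in the world has none). Each returns a list of dicts, best first, with "p" (0 to 1); they miss things now and then, are a little off and sometimes report something else, mostly with a low value. They report only what shows in the picture. A call takes as long as a camera call. They do not tell look-alikes from the thing itself.
- manip.recognise(camera, thing): "position" ([column, row] as shares, 0 to 1, of the picture: columns of its width, rows of its height, amid what is visible of it).
- manip.landmark_of(camera, thing): "position" ([column, row] as shares, 0 to 1, of the picture: columns of its width, rows of its height: a listed point, or the origin of a listed thing).
The state is a dict: "clock": time; "joints": joint angles; "joint_velocities": joint speeds; "effort": joint torques, N m; "ee_pos": TCP position; "tcp_rot": TCP orientation; "force": force on the tool from outside, world axes, zero at the start; "wrist_torque": the same for the moment, N m; "finger_gap": finger opening in mm; "grasp_force": force on a finger pad.
Only numpy, scipy, OpenCV 4.12 (cv2) and the standard library are available. Lean on these libraries where they do the work, as an engineer would, in place of code of your own. Each camera call takes 0.05 s, during which the arm holds its last target. There are 200 camera calls.

## Working session

There is one attempt and no reset: what is moved stays moved. The work goes in short steps, Python scripts to look and compute and a tool call to move; the robot and the scene stay as the last step left them, time stands still between calls to the robot, and variables do not carry over. Pictures are saved under pics/ and viewed, at most 10 in all, crops included, and the job is handed in when it is done.

Besides the shell and the picture viewer there is one more tool, called after "Emit:" as name(argument=value, ...) on one line, values as JSON. arm_command: Moves the arm, as the interface text tells. Its arguments: {"type":"object","properties":{"steps":{"type":"array"}},"required":["steps"]}

```bash
mkdir -p pics && cat > h.py <<'E'
from bench import manip
import numpy as np, cv2
def cam(n):
    c=manip.calibration(n);K=np.array(c["intrinsics"],float);R=cv2.Rodrigues(np.array(c["rvec"],float))[0];t=np.array(c["tvec"],float).ravel();return K,R,t
def ray(n,px):
    K,R,t=cam(n);d=R.T@np.linalg.solve(K,[px[0],px[1],1]);return -R.T@t,d
def atz(n,px,z):
    o,d=ray(n,px);return o+d*(z-o[2])/d[2]
def proj(n,P):
    K,R,t=cam(n);p=K@(R@np.asarray(P,float)+t);return p[:2]/p[2]
def tri(a,b):
    (o1,d1),(o2,d2)=ray("scene",a),ray("top",b);A=np.stack([d1,-d2],1);s=np.linalg.lstsq(A,o2-o1,rcond=None)[0]
    p,q=o1+d1*s[0],o2+d2*s[1];return (p+q)/2,np.linalg.norm(p-q)
E
python3 - <<'E'
from h import *
for n in("scene","top"):
    cv2.imwrite(f"pics/{n}0.png",manip.get_image(n)); o,d=ray(n,(280,210));print(n,o.round(),d.round(2))
    for th in("fixture","pin_head","pin_mark","block","clip","clip_tip","vial","petri","screwdriver"):
        r=manip.landmark_of(n,th)
        print(th,[(round(x["p"],2),(np.array(x["position"])*[560,420]).round(1).tolist()) for x in r][:4])
print(manip.sense())
E
```

```text
scene [-165.  784.  552.] [ 0.7  -0.54 -0.46]
fixture [(0.95, [335.8, 227.7]), (0.16, [242.7, 217.4])]
pin_head [(0.71, [367.3, 199.4])]
pin_mark [(0.8, [341.3, 211.2]), (0.43, [275.7, 240.6])]
block [(0.6, [274.2, 281.9])]
clip [(0.71, [246.4, 304.3]), (0.61, [243.9, 249.7]), (0.6, [273.9, 242.4]), (0.46, [303.6, 250.0])]
clip_tip [(0.49, [223.4, 295.0]), (0.46, [293.7, 261.1])]
vial [(0.52, [241.3, 217.4])]
petri [(0.82, [358.9, 258.6]), (0.16, [186.5, 248.1])]
screwdriver [(0.68, [189.0, 249.8])]
top [371. 211. 939.] [ 0.21  0.01 -0.98]
fixture [(0.93, [348.8, 235.7])]
pin_head [(0.82, [385.9, 248.6])]
pin_mark [(0.63, [344.8, 245.8])]
block [(0.79, [221.1, 269.7])]
clip [(0.62, [283.4, 247.0]), (0.57, [173.5, 285.4]), (0.53, [241.2, 204.2]), (0.48, [212.8, 267.3])]
clip_tip [(0.74, [271.2, 189.7]), (0.52, [261.2, 263.3]), (0.42, [223.0, 269.2])]
vial [(0.81, [285.2, 147.0])]
petri [(0.81, [322.8, 304.0]), (0.5, [383.9, 245.8])]
screwdriver [(0.61, [383.8, 246.7]), (0.57, [192.6, 159.8])]
{'clock': 1.0, 'joints': array([ 1.13158534e+00,  3.52994405e-01,  1.63339544e+00,  1.27710333e-05,
        1.15518101e+00, -2.40119227e-03]), 'joint_velocities': array([-6.97902288e-04,  5.36000996e-04,  6.99112159e-04, -7.10580912e-04,
        3.08511126e-03, -5.69881585e-05]), 'effort': array([ 2.95239093e-03, -5.93774879e+01, -3.34582436e+01,  6.96983817e-02,
        1.56847306e-02, -3.08065364e-05]), 'ee_pos': array([264.40917745, 566.32403916, 404.68842059]), 'tcp_rot': array([[-9.06103710e-01,  4.23055632e-01, -1.30195545e-06],
       [ 4.23055631e-01,  9.06103709e-01,  2.47055445e-05],
       [ 1.16315264e-05,  2.18349859e-05, -1.00000000e+00]]), 'force': array([ 0.0224221 , -0.04418481, -0.05112969]), 'wrist_torque': array([-0.07115809, -0.01249197, -0.02460426]), 'grasp_force': 0.0, 'finger_gap': 92.15400294548654}
```

```bash
python3 - <<'E'
import cv2
a=cv2.imread("pics/scene0.png")[150:345,150:420];b=cv2.imread("pics/top0.png")[120:315,150:420]
f=lambda i:cv2.resize(i,None,fx=2.96,fy=2.96,interpolation=cv2.INTER_CUBIC)
cv2.imwrite("pics/s1.png",f(a));cv2.imwrite("pics/t1.png",f(b))
E
```

```text
(no output)
```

View pics/s1.png

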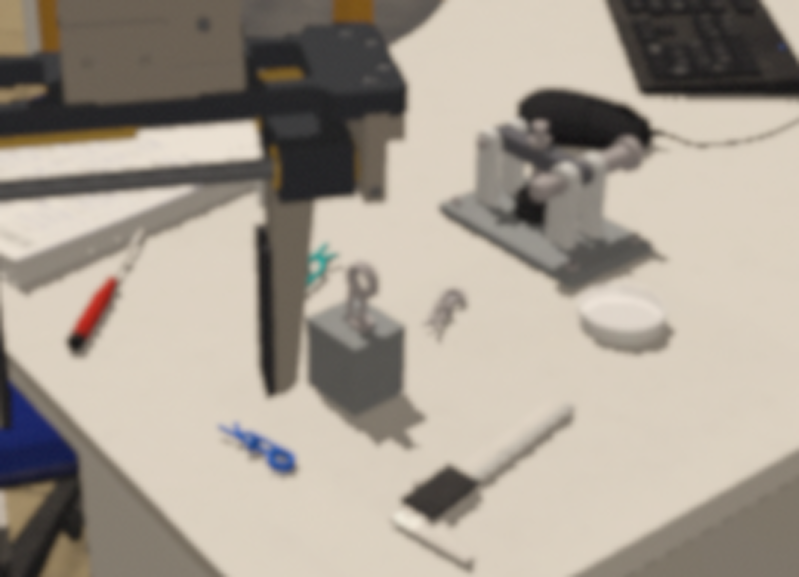

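View pics/t1.png

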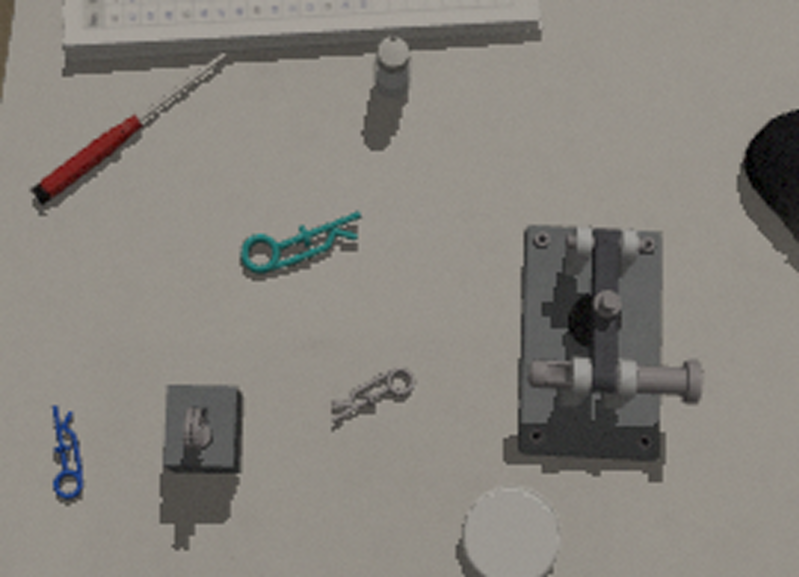

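The steel clip stands in the grey block (top ≈ (217,266), scene ≈ (272,245)). The small steel clip lies at top (283,247). The fixture's pin head is at top (385,248), with its far end at (330,246) pointing image-left.

```bash
python3 - <<'E'
from h import *
for n,p,z in(("top",(348.8,235.7),0),("scene",(335.8,227.7),0),("top",(221.1,269.7),0),("scene",(274.2,281.9),0),("top",(322.8,304),0),("top",(285.2,147),0)): print(n,z,atz(n,p,z).round(1))
print("head",tri((367.3,199.4),(385.9,248.6)))
print("mark",tri((341.3,211.2),(344.8,245.8)))
print("clip",tri((273.9,242.4),(212.8,267.3)))
c=lambda x,y:(150+x/2.96,120+y/2.96)
for nm,p,z in(("head out",c(702,382),60),("head L rim",c(690,382),60),("pin end",c(529,375),60),("cheekR r",c(637,376),68),("cheekL l",c(573,374),68),("post",c(605,240),68),("armclev",c(605,385),68),
 ("base TL",c(525,227),10),("base TR",c(661,232),10),("base BR",c(661,458),10),("base BL",c(519,455),10),
 ("blk TL",c(166,387),48),("blk TR",c(236,387),48),("blk BL",c(164,472),48),("blk BR",c(236,473),48),("coil top",c(197,410),91),("coil bot",c(200,445),88),("coil L",c(187,428),90),("coil R",c(212,428),90)): print(nm,atz("top",p,z).round(1))
E
```

```text
top 0 [540.6  93.6   0. ]
scene 0 [541.2  84.8   0. ]
top 0 [460.4 315.9   0. ]
scene 0 [458.9 312.3   0. ]
top 0 [415.9 132.3   0. ]
top 0 [698.1 221.2   0. ]
head (array([508.71030946,  36.52925088,  67.60992349]), np.float64(8.95138460989003))
mark (array([510.70402596, 105.47466591,  59.62529406]), np.float64(4.061307487678559))
clip (array([453.96451124, 318.95555136,  88.20471225]), np.float64(2.298119361670243))
head out [512.7  35.9  60. ]
head L rim [512.1  42.7  60. ]
pin end [508.3 133.7  60. ]
cheekR r [511.7  74.   68. ]
cheekL l [509.7 109.8  68. ]
post [588.5  96.   68. ]
armclev [505.1  91.6  68. ]
base TL [606.9 137.5  10. ]
base TR [610.9  54.5  10. ]
base BR [473.3  48.3  10. ]
base BL [468.  132.2  10. ]
blk TL [485.6 339.4  48. ]
blk TR [489.  299.4  48. ]
blk BL [437.4 335.   48. ]
blk BR [440.3 294.4  48. ]
coil top [469. 315.  91.]
coil bot [450.6 311.7  88. ]
coil L [458.9 319.5  90. ]
coil R [460.1 306.   90. ]
```

```bash
cat >> h.py <<'E'
def shift(P,ya=None):
    """tool-axes shift (mm) to put TCP at P, turn to bring tool y to world angle ya (rad, mod pi)"""
    s=manip.sense();R=np.array(s["tcp_rot"]);a=np.arctan2(R[1,1],R[0,1])
    tn=0 if ya is None else (-(ya-a)+np.pi/2)%np.pi-np.pi/2
    return (R.T@(np.array(P)-s["ee_pos"])).round(1), round(tn,4)
E
python3 -c "
from h import *
print(shift((512.3,2,300),np.pi/2+.043))"
```

```text
(array([-463.4, -406.5,  104.7]), np.float64(-0.4798))
```

Emit:
arm_command(steps=[[[-0.4634, -0.4065, 0.05], -0.4798, -1], [[-0.4634, -0.4065, 0.05], -0.4798, -1], [[-0.4634, -0.4065, 0.05], -0.4798, -1], [[-0.4634, -0.4065, 0.05], -0.4798, -1], [[-0.4634, -0.4065, 0.05], -0.4798, -1], [[-0.4634, -0.4065, 0.05], -0.4798, -1], [[-0.4634, -0.4065, 0.05], -0.4798, -1], [[-0.4634, -0.4065, 0.05], -0.4798, -1], [[-0.4634, -0.4065, 0.05], -0.4798, -1], [[-0.4634, -0.4065, 0.05], -0.4798, -1], [[-0.4634, -0.4065, 0.05], -0.4798, -1], [[-0.4634, -0.4065, 0.05], -0.4798, -1], [[-0.4634, -0.4065, 0.05], -0.4798, -1], [[-0.4634, -0.4065, 0.1047], -0.4798, -1], [[-0.4634, -0.4065, 0.1047], -0.4798, -1], [[-0.4634, -0.4065, 0.1047], -0.4798, -1], [[-0.4634, -0.4065, 0.1047], -0.4798, -1]])

```text
clock: 2.7
ee_pos: [512.7, 2.5, 301.2]
tcp_rot: [[-0.999, -0.044, 0.001], [-0.044, 0.999, 0.0], [-0.001, 0.0, -1.0]]
force: [0.0, -0.2, 0.3]
finger_gap: 0.4
grasp_force: 0.0
```

Emit:
arm_command(steps=[[[0, 0, 0.04], 0, -1], [[0, 0, 0.0592], 0, -1], [[0, 0.004, 0.0592], 0, -1], [[0, 0.008, 0.0592], 0, -1], [[0, 0.01, 0.0592], 0, -1], [[0, 0.012, 0.0592], 0, -1]])

```text
clock: 3.3
ee_pos: [512.4, 14.4, 242.3]
tcp_rot: [[-0.999, -0.044, 0.003], [-0.044, 0.999, 0.0], [-0.003, -0.0, -1.0]]
force: [-0.6, -0.1, 0.4]
finger_gap: 0.6
grasp_force: 0.0
```

```bash
python3 - <<'E'
from h import *
i=manip.get_image("scene");j=manip.get_image("top")
f=lambda i,x,y:cv2.resize(i[y:y+90,x:x+110],None,fx=7,fy=6.5,interpolation=cv2.INTER_CUBIC)[:295*2]
a=cv2.resize(i[150:250,290:420],None,fx=3,fy=3,interpolation=cv2.INTER_CUBIC);b=cv2.resize(j[185:285,310:440],None,fx=3,fy=3,interpolation=cv2.INTER_CUBIC)
cv2.imwrite("pics/p2.png",np.hstack([a,b]));print(manip.sense()["ee_pos"],manip.sense()["force"])
E
```

```text
[512.14830165  14.28786674 241.78083777] [-0.29474677 -1.00217102  0.07461821]
```

View pics/p2.png

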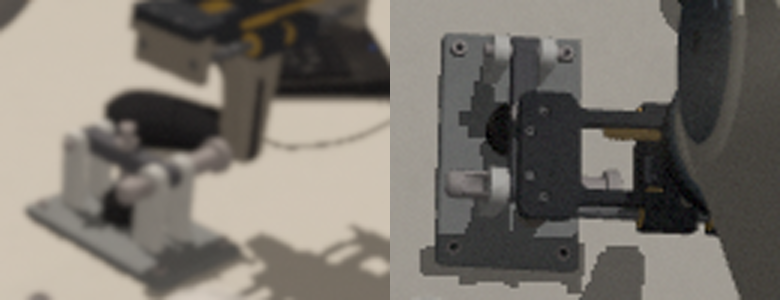

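The finger stands just short of the head and in line with it. Pushing.

Emit:
arm_command(steps=[[[0, 0.0015, 0], 0, -1], [[0, 0.003, 0], 0, -1], [[0, 0.0045, 0], 0, -1], [[0, 0.006, 0], 0, -1], [[0, 0.0075, 0], 0, -1], [[0, 0.009, 0], 0, -1], [[0, 0.0105, 0], 0, -1], [[0, 0.012, 0], 0, -1], [[0, 0.0135, 0], 0, -1], [[0, 0.015, 0], 0, -1], [[0, 0.0165, 0], 0, -1], [[0, 0.018, 0], 0, -1]])

```text
clock: 4.6
ee_pos: [511.1, 31.4, 240.8]
tcp_rot: [[-0.999, -0.044, 0.0], [-0.044, 0.999, -0.001], [-0.0, -0.001, -1.0]]
force: [0.7, -6.9, -0.8]
finger_gap: 0.6
grasp_force: 3.5
```

Emit:
arm_command(steps=[[[0, 0.001, 0], 0, -1], [[0, 0.002, 0], 0, -1], [[0, 0.003, 0], 0, -1], [[0, 0.004, 0], 0, -1], [[0, 0.005, 0], 0, -1], [[0, 0.006, 0], 0, -1], [[0, 0.007, 0], 0, -1], [[0, 0.008, 0], 0, -1], [[0, 0.009, 0], 0, -1], [[0, 0.01, 0], 0, -1]])

```text
clock: 5.6
ee_pos: [510.7, 41.3, 240.8]
tcp_rot: [[-0.999, -0.043, 0.0], [-0.043, 0.999, -0.001], [-0.0, -0.001, -1.0]]
force: [0.6, -6.7, -0.2]
finger_gap: 0.5
grasp_force: 3.5
```

Emit:
arm_command(steps=[[[0, 0.0005, 0], 0, -1], [[0, 0.001, 0], 0, -1], [[0, 0.0015, 0], 0, -1], [[0, 0.002, 0], 0, -1]])

```text
clock: 6.0
ee_pos: [510.6, 43.3, 240.8]
tcp_rot: [[-0.999, -0.043, 0.0], [-0.043, 0.999, -0.001], [-0.0, -0.001, -1.0]]
force: [1.0, -8.2, -0.2]
finger_gap: 0.3
grasp_force: 3.5
```

Emit:
arm_command(steps=[[[0, 0.0005, 0], 0, -1], [[0, 0.001, 0], 0, -1], [[0, 0.0013, 0], 0, -1]])

```text
clock: 6.3
ee_pos: [510.6, 44.6, 240.8]
tcp_rot: [[-0.999, -0.043, 0.0], [-0.043, 0.999, -0.001], [-0.0, -0.001, -1.0]]
force: [0.4, -6.8, 0.5]
finger_gap: 0.5
grasp_force: 3.5
```

Emit:
arm_command(steps=[[[0, 0.0004, 0], 0, -1], [[0, 0.0008, 0], 0, -1]])

```text
clock: 6.5
ee_pos: [510.6, 45.4, 240.8]
tcp_rot: [[-0.999, -0.043, 0.0], [-0.043, 0.999, -0.001], [-0.0, -0.001, -1.0]]
force: [1.4, -6.0, -0.0]
finger_gap: -0.1
grasp_force: 3.5
```

```bash
python3 - <<'E'
from h import *
manip.get_image("scene");manip.get_image("top")
w=lambda r:(np.array(r[0]["position"])*[560,420]).round(1) if r else None
for t in("pin_head","pin_mark"):
    for n in("scene","top"):
        p=w(manip.landmark_of(n,t)); print(t,n,p, None if p is None else atz(n,p,60).round(1))
print(manip.sense()["ee_pos"],manip.sense()["force"])
E
```

```text
pin_head scene None None
pin_head top [372.4 244.9] [517.6  60.9  60. ]
pin_mark scene [331.  213.3] [514.2 128.   60. ]
pin_mark top [330.3 249.8] [503.3 130.7  60. ]
[510.57578676  45.43988295 240.7399255 ] [ 1.35556341 -6.4749693  -1.41749567]
```

Emit:
arm_command(steps=[[[0, 0.0004, 0], 0, -1], [[0, 0.0008, 0], 0, -1], [[0, 0.0011, 0], 0, -1]])

```text
clock: 7.1
ee_pos: [510.5, 46.5, 240.8]
tcp_rot: [[-0.999, -0.044, 0.0], [-0.044, 0.999, -0.001], [-0.0, -0.001, -1.0]]
force: [1.5, -7.2, -0.1]
finger_gap: 0.3
grasp_force: 3.5
```

Emit:
arm_command(steps=[[[0, 0.0003, 0], 0, -1], [[0, 0.0006, 0], 0, -1]])

```text
clock: 7.3
ee_pos: [510.5, 47.1, 240.8]
tcp_rot: [[-0.999, -0.044, 0.0], [-0.044, 0.999, -0.001], [-0.0, -0.001, -1.0]]
force: [0.9, -7.0, -0.5]
finger_gap: 0.5
grasp_force: 3.5
```

Emit:
arm_command(steps=[[[0, 0.0003, 0], 0, -1], [[0, 0.0006, 0], 0, -1]])

```text
clock: 7.5
ee_pos: [510.5, 47.7, 240.8]
tcp_rot: [[-0.999, -0.044, 0.0], [-0.044, 0.999, -0.001], [-0.0, -0.001, -1.0]]
force: [0.7, -7.7, 0.4]
finger_gap: 0.7
grasp_force: 3.5
```

Emit:
arm_command(steps=[[[0, 0.0003, 0], 0, -1], [[0, 0.0006, 0], 0, -1], [[0, 0.0009, 0], 0, -1], [[0, 0.0011, 0], 0, -1]])

```text
clock: 7.9
ee_pos: [510.5, 48.8, 240.8]
tcp_rot: [[-0.999, -0.044, 0.0], [-0.044, 0.999, -0.001], [-0.0, -0.001, -1.0]]
force: [0.6, -6.1, -0.7]
finger_gap: -0.1
grasp_force: 3.5
```

Emit:
arm_command(steps=[[[0, 0.0003, 0], 0, -1], [[0, 0.0006, 0], 0, -1], [[0, 0.0009, 0], 0, -1]])

```text
clock: 8.2
ee_pos: [510.4, 49.7, 240.8]
tcp_rot: [[-0.999, -0.044, 0.0], [-0.044, 0.999, -0.001], [-0.0, -0.001, -1.0]]
force: [1.5, -6.8, -0.8]
finger_gap: 0.7
grasp_force: 3.5
```

Emit:
arm_command(steps=[[[0, 0.0003, 0], 0, -1], [[0, 0.0006, 0], 0, -1], [[0, 0.0009, 0], 0, -1]])

```text
clock: 8.5
ee_pos: [510.4, 50.6, 240.8]
tcp_rot: [[-0.999, -0.043, 0.0], [-0.043, 0.999, -0.001], [-0.0, -0.001, -1.0]]
force: [1.6, -8.4, -0.6]
finger_gap: 0.4
grasp_force: 3.5
```

Emit:
arm_command(steps=[[[0, 0.0003, 0], 0, -1], [[0, 0.0006, 0], 0, -1], [[0, 0.0009, 0], 0, -1]])

```text
clock: 8.8
ee_pos: [510.4, 51.1, 240.8]
tcp_rot: [[-0.999, -0.044, 0.0], [-0.044, 0.999, -0.002], [-0.0, -0.002, -1.0]]
force: [3.1, -12.8, 0.1]
finger_gap: 0.5
grasp_force: 6.3
```

Emit:
arm_command(steps=[[[0, 0.0002, 0], 0, -1], [[0, 0.0002, 0], 0, -1], [[0, 0.0002, 0], 0, -1]])

```text
clock: 9.1
ee_pos: [510.4, 51.1, 240.8]
tcp_rot: [[-0.999, -0.044, 0.0], [-0.044, 0.999, -0.002], [-0.0, -0.002, -1.0]]
force: [1.2, -12.4, -0.2]
finger_gap: 0.1
grasp_force: 6.2
```

Emit:
arm_command(steps=[[[0, -0.012, 0], 0, -1], [[0, -0.012, -0.05], 0, -1], [[0, -0.012, -0.1], 0, -1], [[0, -0.012, -0.14], 0, -1], [[0, -0.012, -0.14], 0, -1]])

```text
clock: 9.6
ee_pos: [512.3, 40.1, 386.2]
tcp_rot: [[-0.999, -0.043, 0.009], [-0.043, 0.999, 0.001], [-0.009, 0.001, -1.0]]
force: [0.2, -0.0, -0.2]
finger_gap: 0.6
grasp_force: 0.0
```

```bash
python3 -c "
from h import *
print(manip.sense()['ee_pos'],shift((330,480,380),np.pi/2+.085))"
```

```text
[512.29320548  40.13224305 386.2332833 ] (array([163.3, 447.3,   5. ]), np.float64(-0.0422))
```

Emit:
arm_command(steps=[[[0.1633, 0.4473, 0], -0.042, -0.3], [[0.1633, 0.4473, 0], -0.042, -0.3], [[0.1633, 0.4473, 0], -0.042, -0.3], [[0.1633, 0.4473, 0], -0.042, -0.3], [[0.1633, 0.4473, 0], -0.042, -0.3], [[0.1633, 0.4473, 0], -0.042, -0.3], [[0.1633, 0.4473, 0], -0.042, -0.3], [[0.1633, 0.4473, 0], -0.042, -0.3], [[0.1633, 0.4473, 0], -0.042, -0.3], [[0.1633, 0.4473, 0], -0.042, -0.3], [[0.1633, 0.4473, 0], -0.042, -0.3]])

```text
clock: 10.7
ee_pos: [326.8, 482.6, 379.6]
tcp_rot: [[-0.996, -0.088, -0.001], [-0.088, 0.996, 0.0], [0.001, 0.0, -1.0]]
force: [0.2, -0.1, -0.1]
finger_gap: 32.3
grasp_force: 0.0
```

```bash
python3 - <<'E'
from h import *
I={n:np.mean([manip.get_image(n).astype(float) for _ in range(6)],0).astype(np.uint8) for n in("scene","top")}
for n in I: cv2.imwrite(f"pics/{n}3.png",I[n])
w=lambda r:[(round(x["p"],2),(np.array(x["position"])*[560,420]).round(1).tolist()) for x in r]
for t in("fixture","pin_head","pin_mark","clip","clip_seat","block"):
    for n in("scene","top"): print(t,n,w(manip.landmark_of(n,t)))
f=lambda i,x,y:cv2.resize(i[y:y+50,x:x+65],None,fx=6,fy=6,interpolation=cv2.INTER_CUBIC)
cv2.imwrite("pics/q3.png",np.vstack([np.hstack([f(I["scene"],310,180),f(I["top"],310,220)]),np.hstack([f(I["scene"],245,235),f(I["top"],190,240)])]))
E
```

```text
fixture scene [(0.58, [332.8, 227.3]), (0.52, [273.2, 243.7])]
fixture top [(0.88, [349.3, 235.4])]
pin_head scene [(0.62, [355.0, 204.9])]
pin_head top [(0.9, [366.5, 244.9]), (0.72, [223.7, 268.7])]
pin_mark scene [(0.69, [186.6, 248.8]), (0.6, [327.5, 213.0]), (0.25, [272.1, 260.8])]
pin_mark top [(0.57, [324.8, 249.3])]
clip scene [(0.57, [272.3, 244.0]), (0.49, [246.1, 247.2]), (0.48, [303.4, 249.0]), (0.45, [244.8, 308.2])]
clip top [(0.7, [171.7, 282.4]), (0.69, [216.4, 266.7]), (0.59, [237.2, 206.4]), (0.42, [284.1, 248.5])]
clip_seat scene [(0.74, [270.5, 262.1]), (0.65, [231.1, 296.1]), (0.58, [299.6, 253.5]), (0.54, [253.2, 241.5])]
clip_seat top [(0.75, [255.6, 199.3]), (0.68, [321.0, 300.8]), (0.56, [217.9, 267.9]), (0.43, [272.4, 257.7]), (0.43, [169.1, 268.2])]
block scene [(0.87, [271.1, 280.3])]
block top [(0.32, [325.6, 246.6])]
```

View pics/q3.png

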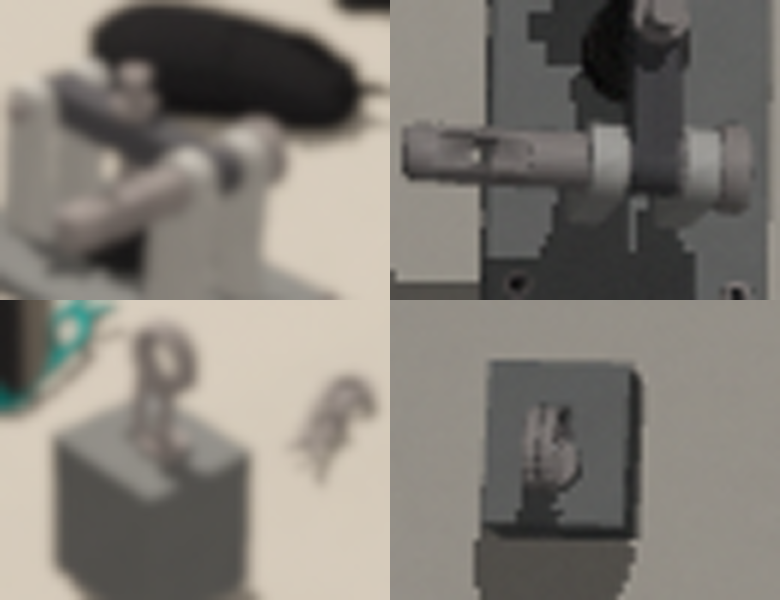

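```bash
python3 - <<'E'
from h import *
T=lambda x,y,X,Y:(X+x/6,Y+y/6)
A=lambda n,p,z:atz(n,p,z).round(1)
for nm,p,z in(("hole",T(481-390,154,310,220),66.6),("pin end",T(403-390,153,310,220),60),("neck side of cheekL",T(590-390,155,310,220),68),("cheekR",T(720-390,158,310,220),68),("head out",T(752-390,165,310,220),60),("flat end R",T(530-390,155,310,220),66.6),("flat end L",T(440-390,150,310,220),66.6)): print(nm,A("top",p,z))
print("hole scene flat ~",A("scene",T(100,205,310,180),66.6), "pinend",A("scene",T(72,232,310,180),60))
print("clip tri",tri((272.3,244),(216.4,266.7)),A("top",(216.4,266.7),79),A("scene",(272.3,244),79),A("scene",T(165,61,245,235),79))
for p in((490,360),(635,372),(630,535),(480,525)): print("blk",A("top",T(p[0]-390,p[1]-300,190,240),48))
for p in((527,440),(578,460),(550,400),(550,490)): print("coil",A("top",T(p[0]-390,p[1]-300,190,240),79))
E
```

```text
hole [508.5 140.3  66.6]
pin end [508.  161.5  60. ]
neck side of cheekL [510.6 110.3  68. ]
cheekR [512.8  74.4  68. ]
head out [512.9  64.1  60. ]
flat end R [509.4 126.7  66.6]
flat end L [508.7 151.7  66.6]
hole scene flat ~ [507.4 146.4  66.6] pinend [507.6 158.   60. ]
clip tri (array([457.91213617, 316.11807344,  81.47230243]), np.float64(3.0695970669291155)) [457.1 315.3  79. ] [462.5 314.6  79. ] [459.2 316.6  79. ]
blk [487.  338.5  48. ]
blk [487.  297.4  48. ]
blk [441.4 294.   48. ]
blk [440.6 336.1  48. ]
coil [462.1 321.6  79. ]
coil [457.9 307.3  79. ]
coil [473.4 316.6  79. ]
coil [449.1 314.   79. ]
```

```bash
python3 -c "
from h import *
print(manip.sense()['ee_pos'],shift((458.5,315.5,300),np.pi/2+.06))"
```

```text
[328.27794468 480.21577787 380.80776918] (array([-115.7, -175.2,   80.8]), np.float64(0.0251))
```

Emit:
arm_command(steps=[[[-0.1157, -0.1752, 0.03], 0.025, -0.3], [[-0.1157, -0.1752, 0.03], 0.025, -0.3], [[-0.1157, -0.1752, 0.03], 0.025, -0.3], [[-0.1157, -0.1752, 0.03], 0.025, -0.3], [[-0.1157, -0.1752, 0.03], 0.025, -0.3], [[-0.1157, -0.1752, 0.08], 0.025, -0.3], [[-0.1157, -0.1752, 0.0808], 0.025, -0.3], [[-0.1157, -0.1752, 0.0808], 0.025, -0.3], [[-0.1157, -0.1752, 0.0808], 0.025, -0.3]])

```text
clock: 12.8
ee_pos: [458.5, 316.4, 301.5]
tcp_rot: [[-0.998, -0.061, 0.001], [-0.061, 0.998, 0.001], [-0.001, 0.001, -1.0]]
force: [0.2, 1.2, 0.0]
finger_gap: 32.3
grasp_force: 0.0
```

```bash
python3 - <<'E'
from h import *
i=manip.get_image("scene");j=manip.get_image("top");s=manip.sense();print(s["ee_pos"],shift((458.5,315.5,250),np.pi/2+.06))
f=lambda i,x,y:cv2.resize(i[y:y+80,x:x+65],None,fx=6,fy=6,interpolation=cv2.INTER_CUBIC)
cv2.imwrite("pics/g4.png",np.hstack([f(i,240,210),f(j,190,230)]))
E
```

```text
[458.62558813 316.3720049  301.76547826] (array([ 0.3, -0.9, 51.8]), np.float64(0.001))
```

View pics/g4.png

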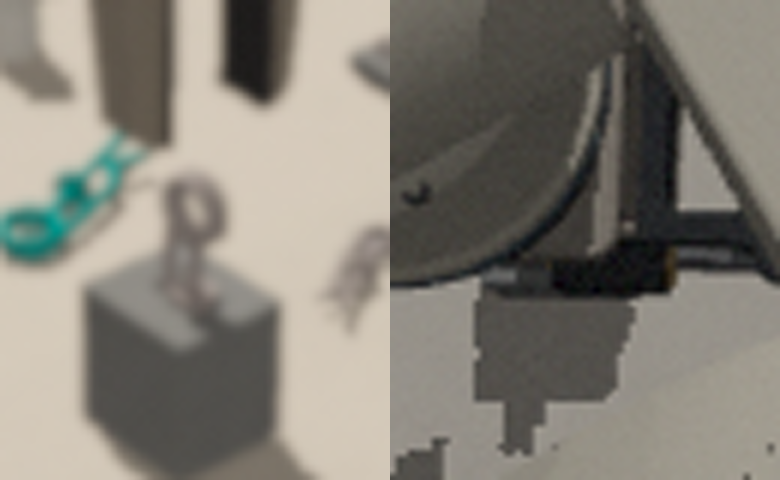

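Emit:
arm_command(steps=[[[0, -0.0005, 0.03], 0, -0.3], [[0, -0.0005, 0.0518], 0, -0.3], [[0, -0.0005, 0.0518], 0, -0.3], [[0, -0.0005, 0.0518], 0, -0.6], [[0, -0.0005, 0.0518], 0, -0.8], [[0, -0.0005, 0.0518], 0, -1], [[0, -0.0005, 0.0518], 0, -1], [[0, -0.0005, 0.0518], 0, -1], [[0, -0.0005, 0.0518], 0, -1], [[0, -0.0005, 0.0518], 0, -1]])

```text
clock: 13.9
ee_pos: [459.0, 315.2, 249.4]
tcp_rot: [[-0.998, -0.06, 0.002], [-0.06, 0.998, 0.001], [-0.002, 0.001, -1.0]]
force: [-0.5, 0.5, 7.7]
finger_gap: 8.8
grasp_force: 30.0
```

Emit:
arm_command(steps=[[[0, 0, -0.01], 0, -1], [[0, 0, -0.025], 0, -1], [[0, 0, -0.04], 0, -1], [[0, 0, -0.06], 0, -1], [[0, 0, -0.09], 0, -1], [[0, 0, -0.09], 0, -1], [[0, 0, -0.09], 0, -1]])

```text
clock: 14.6
ee_pos: [458.5, 314.9, 338.9]
tcp_rot: [[-0.998, -0.06, 0.001], [-0.06, 0.998, 0.001], [-0.001, 0.001, -1.0]]
force: [0.2, -0.1, -0.6]
finger_gap: 8.9
grasp_force: 30.0
```

```bash
python3 - <<'E'
from h import *
w=lambda r:[(round(x["p"],2),(np.array(x["position"])*[560,420]).round(1).tolist()) for x in r]
i=manip.get_image("scene");s=manip.sense();e=s["ee_pos"];print(e,s["force"],s["finger_gap"],shift((508.5,139.5,320),np.pi/2+.043))
for t in("clip","clip_tip","clip_seat"): print(t,w(manip.landmark_of("scene",t)))
for d in(171,209,237): print(proj("scene",e-[0,0,d]).round(1))
cv2.imwrite("pics/l5.png",cv2.resize(i[170:300,210:340],None,fx=4,fy=4,interpolation=cv2.INTER_CUBIC))
E
```

```text
[458.18935502 314.71752784 338.00120331] [-0.1081212   0.10724035 -0.98629467] 8.615587923074814 (array([ -39.7, -177.9,   18. ]), np.float64(0.017))
clip [(0.62, [245.2, 309.3]), (0.53, [302.7, 250.1]), (0.48, [274.2, 197.4]), (0.47, [244.7, 248.1])]
clip_tip [(0.56, [224.6, 292.5]), (0.54, [260.0, 230.5]), (0.5, [295.9, 260.9]), (0.47, [267.9, 230.0])]
clip_seat [(0.71, [255.6, 240.2]), (0.61, [274.0, 216.3]), (0.56, [299.9, 253.6]), (0.42, [228.4, 297.0])]
[274.1 199.7]
[273.9 219.8]
[273.8 234.1]
```

View pics/l5.png

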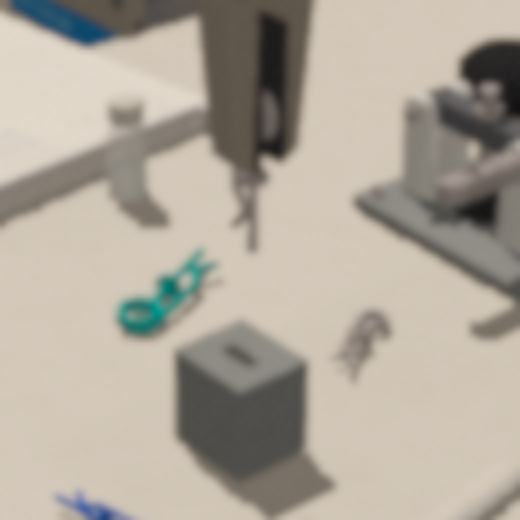

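Emit:
arm_command(steps=[[[-0.0397, -0.1779, 0], 0.017, -1], [[-0.0397, -0.1779, 0], 0.017, -1], [[-0.0397, -0.1779, 0], 0.017, -1], [[-0.0397, -0.1779, 0], 0.017, -1], [[-0.0397, -0.1779, 0], 0.017, -1], [[-0.0397, -0.1779, 0.015], 0.017, -1], [[-0.0397, -0.1779, 0.02], 0.017, -1], [[-0.0397, -0.1779, 0.02], 0.017, -1], [[-0.0397, -0.1779, 0.02], 0.017, -1]])

```text
clock: 15.7
ee_pos: [508.6, 140.3, 318.0]
tcp_rot: [[-0.999, -0.044, -0.001], [-0.044, 0.999, -0.0], [0.001, -0.0, -1.0]]
force: [0.4, 0.3, 0.1]
finger_gap: 9.1
grasp_force: 30.0
```

```bash
python3 - <<'E'
from h import *
i=np.mean([manip.get_image("scene").astype(float) for _ in range(4)],0).astype(np.uint8);s=manip.sense();e=s["ee_pos"];print(e,s["force"],s["finger_gap"],shift((508.5,140,308)))
for d in(171,237): print(proj("scene",e-[0,0,d]).round(1))
print("hole",proj("scene",(508.5,140,66.6)),"per x,y,z",[(proj("scene",np.array((508.5,140,66.6))+v)-proj("scene",(508.5,140,66.6))).round(2) for v in((10,0,0),(0,10,0),(0,0,10))])
cv2.imwrite("pics/l6.png",cv2.resize(i[160:250,285:385],None,fx=6,fy=6,interpolation=cv2.INTER_CUBIC))
E
```

```text
[508.86232979 140.09904134 318.57423194] [ 0.64428434 -0.03209567 -0.68093209] 8.762460135148011 (array([ 0.4, -0.1, 10.6]), 0)
[330.8 175.9]
[328.9 206.4]
hole [328.65443736 213.07962174] per x,y,z [array([-3.34, -1.87]), array([-3.74,  1.37]), array([ 0.28, -4.45])]
```

View pics/l6.png

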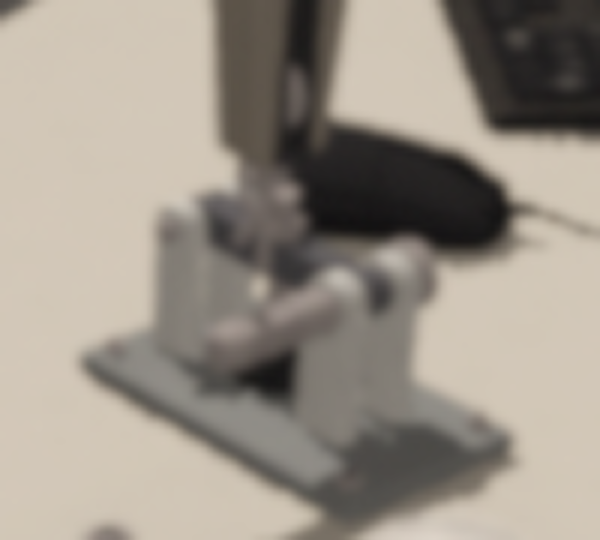

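Emit:
arm_command(steps=[[[0, 0, 0.006], 0, -1], [[0, 0, 0.01], 0, -1], [[0, 0, 0.012], 0, -1], [[0, 0, 0.013], 0, -1], [[0, 0, 0.014], 0, -1], [[0, 0, 0.015], 0, -1]])

```text
clock: 16.5
ee_pos: [508.8, 139.7, 303.2]
tcp_rot: [[-0.999, -0.043, 0.0], [-0.043, 0.999, 0.0], [-0.0, 0.0, -1.0]]
force: [-0.0, 0.2, -1.7]
finger_gap: 8.5
grasp_force: 30.0
```

Emit:
arm_command(steps=[[[0, 0, 0.0006], 0, -1], [[0, 0, 0.0012], 0, -1], [[0, 0, 0.0018], 0, -1]])

```text
clock: 16.8
ee_pos: [508.8, 139.7, 301.4]
tcp_rot: [[-0.999, -0.043, 0.0], [-0.043, 0.999, -0.0], [-0.0, -0.0, -1.0]]
force: [-0.9, 0.7, -0.4]
finger_gap: 9.0
grasp_force: 30.0
```

Emit:
arm_command(steps=[[[0, 0, 0.0006], 0, -1], [[0, 0, 0.0012], 0, -1], [[0, 0, 0.0018], 0, -1]])

```text
clock: 17.1
ee_pos: [508.8, 139.7, 299.5]
tcp_rot: [[-0.999, -0.043, -0.0], [-0.043, 0.999, -0.0], [0.0, -0.0, -1.0]]
force: [0.3, -1.1, -0.6]
finger_gap: 8.6
grasp_force: 30.0
```

Emit:
arm_command(steps=[[[0, 0, 0.0006], 0, -1], [[0, 0, 0.0012], 0, -1], [[0, 0, 0.0018], 0, -1], [[0, 0, 0.0024], 0, -1]])

```text
clock: 17.5
ee_pos: [508.8, 139.6, 297.1]
tcp_rot: [[-0.999, -0.043, -0.0], [-0.043, 0.999, -0.0], [0.0, -0.0, -1.0]]
force: [1.2, -1.4, -0.4]
finger_gap: 8.5
grasp_force: 30.0
```

Emit:
arm_command(steps=[[[0, 0, 0.001], 0, -1], [[0, 0, 0.002], 0, -1], [[0, 0, 0.003], 0, -1], [[0, 0, 0.004], 0, -1]])

```text
clock: 17.9
ee_pos: [508.8, 139.7, 293.1]
tcp_rot: [[-0.999, -0.043, -0.0], [-0.043, 0.999, -0.0], [0.0, -0.0, -1.0]]
force: [-0.7, -2.6, -0.7]
finger_gap: 8.5
grasp_force: 30.0
```

Emit:
arm_command(steps=[[[0, -0.0004, 0.0005], 0, -1], [[0, -0.0006, 0.001], 0, -1], [[0, -0.0006, 0.002], 0, -1], [[0, -0.0006, 0.003], 0, -1]])

```text
clock: 18.3
ee_pos: [508.8, 139.2, 290.1]
tcp_rot: [[-0.999, -0.043, 0.0], [-0.043, 0.999, 0.0], [-0.0, 0.0, -1.0]]
force: [0.1, -1.0, -0.1]
finger_gap: 8.6
grasp_force: 30.0
```

Emit:
arm_command(steps=[[[0, -0.0003, 0.001], 0, -1], [[0, -0.0003, 0.002], 0, -1], [[0, -0.0003, 0.003], 0, -1], [[0, -0.0003, 0.004], 0, -1]])

```text
clock: 18.7
ee_pos: [509.3, 139.0, 286.4]
tcp_rot: [[-0.999, -0.043, 0.001], [-0.043, 0.999, 0.0], [-0.001, 0.0, -1.0]]
force: [2.4, -0.0, 2.0]
finger_gap: 8.6
grasp_force: 30.0
```

Emit:
arm_command(steps=[[[0, 0, 0.001], 0, -1], [[0, 0, 0.002], 0, -1], [[0, 0, 0.003], 0, -1]])

```text
clock: 19.0
ee_pos: [509.3, 139.0, 283.7]
tcp_rot: [[-0.999, -0.043, 0.002], [-0.043, 0.999, 0.0], [-0.002, 0.0, -1.0]]
force: [1.6, -0.2, 8.0]
finger_gap: 8.8
grasp_force: 30.0
```

Emit:
arm_command(steps=[[[0, 0, 0.001], 0, -1], [[0, 0, 0.002], 0, -1], [[0, 0, 0.003], 0, -1]])

```text
clock: 19.3
ee_pos: [509.3, 139.0, 280.6]
tcp_rot: [[-0.999, -0.043, 0.002], [-0.043, 0.999, 0.0], [-0.002, 0.0, -1.0]]
force: [2.3, -0.4, 5.1]
finger_gap: 8.9
grasp_force: 30.0
```

Emit:
arm_command(steps=[[[0, 0, 0.001], 0, -1], [[0, 0, 0.002], 0, -1], [[0, 0, 0.003], 0, -1], [[0, 0, 0.004], 0, -1]])

```text
clock: 19.7
ee_pos: [509.2, 138.9, 276.1]
tcp_rot: [[-0.999, -0.043, 0.001], [-0.043, 0.999, 0.0], [-0.001, 0.0, -1.0]]
force: [4.7, 0.2, -1.0]
finger_gap: 8.4
grasp_force: 30.0
```

Emit:
arm_command(steps=[[[-0.0003, 0, 0.001], 0, -1], [[-0.0003, 0, 0.002], 0, -1], [[-0.0003, 0, 0.003], 0, -1], [[-0.0003, 0, 0.004], 0, -1]])

```text
clock: 20.1
ee_pos: [509.2, 138.8, 271.7]
tcp_rot: [[-0.999, -0.043, 0.0], [-0.043, 0.999, -0.0], [-0.0, -0.0, -1.0]]
force: [5.3, -0.0, -4.4]
finger_gap: 8.8
grasp_force: 30.0
```

Snapped and pulling in (-4.4 N). Next, the collar.

Emit:
arm_command(steps=[[[-0.0003, 0, 0.0005], 0, -1], [[-0.0003, 0, 0.001], 0, -1], [[-0.0003, 0, 0.0014], 0, -1]])

```text
clock: 20.4
ee_pos: [509.3, 138.8, 270.0]
tcp_rot: [[-0.999, -0.043, -0.0], [-0.043, 0.999, -0.0], [0.0, -0.0, -1.0]]
force: [5.0, 0.2, -4.6]
finger_gap: 8.9
grasp_force: 30.0
```

Emit:
arm_command(steps=[[[-0.0003, 0, 0.0004], 0, -1], [[-0.0003, 0, 0.0008], 0, -1]])

```text
clock: 20.6
ee_pos: [509.5, 138.8, 269.4]
tcp_rot: [[-0.999, -0.043, -0.001], [-0.043, 0.999, -0.0], [0.001, -0.0, -1.0]]
force: [4.0, 0.4, -4.7]
finger_gap: 8.8
grasp_force: 30.0
```

Emit:
arm_command(steps=[[[0, 0, 0.0004], 0, -1], [[0, 0, 0.0008], 0, -1]])

```text
clock: 20.8
ee_pos: [509.5, 138.8, 268.9]
tcp_rot: [[-0.999, -0.043, -0.001], [-0.043, 0.999, -0.0], [0.001, -0.0, -1.0]]
force: [3.8, 0.4, -3.4]
finger_gap: 9.0
grasp_force: 30.0
```

Emit:
arm_command(steps=[[[0, 0, 0.0004], 0, -1], [[0, 0, 0.0008], 0, -1]])

```text
clock: 21.0
ee_pos: [509.5, 138.9, 268.3]
tcp_rot: [[-0.999, -0.043, -0.001], [-0.043, 0.999, -0.0], [0.001, -0.0, -1.0]]
force: [3.1, 0.8, -4.1]
finger_gap: 8.4
grasp_force: 30.0
```

Emit:
arm_command(steps=[[[0, 0, 0.0004], 0, -1], [[0, 0, 0.0008], 0, -1]])

```text
clock: 21.2
ee_pos: [509.6, 138.9, 267.9]
tcp_rot: [[-0.999, -0.043, -0.0], [-0.043, 0.999, -0.0], [0.0, -0.0, -1.0]]
force: [0.6, -0.6, 6.6]
finger_gap: 8.9
grasp_force: 30.0
```

Emit:
arm_command(steps=[[[0, 0, 0.0003], 0, -1], [[0, 0, 0.0003], 0, -1]])

```text
clock: 21.4
ee_pos: [509.7, 138.9, 267.9]
tcp_rot: [[-0.999, -0.043, -0.0], [-0.043, 0.999, -0.0], [0.0, 0.0, -1.0]]
force: [-1.1, -1.0, 6.6]
finger_gap: 8.6
grasp_force: 30.0
```

Emit:
arm_command(steps=[[[0, 0, 0], 0, -0.7], [[0, 0, 0], 0, -0.5], [[0, 0, 0], 0, -0.4], [[0, 0, 0], 0, -0.4], [[0, 0, -0.02], 0, -0.4], [[0, 0, -0.05], 0, -0.4], [[0, 0, -0.09], 0, -0.4], [[0, 0.04, -0.13], 0, -0.4], [[0.1, 0.19, -0.13], 0, -0.4], [[0.1, 0.19, -0.13], 0, -0.4], [[0.1, 0.19, -0.13], 0, -0.4], [[0.1, 0.19, -0.13], 0, -0.4], [[0.1, 0.19, -0.13], 0, -0.4], [[0.1, 0.24, -0.13], 0, -0.4], [[0.1, 0.24, -0.13], 0, -0.4]])

```text
clock: 22.9
ee_pos: [399.7, 377.5, 397.5]
tcp_rot: [[-0.999, -0.045, 0.001], [-0.045, 0.999, 0.002], [-0.001, 0.002, -1.0]]
force: [0.9, -0.0, 0.3]
finger_gap: 27.6
grasp_force: 0.0
```

```bash
python3 - <<'E'
from h import *
i,j=[np.mean([manip.get_image(n).astype(float) for _ in range(4)],0).astype(np.uint8) for n in("scene","top")]
print(manip.sense()["ee_pos"],manip.sense()["force"])
f=lambda i,x,y:cv2.resize(i[y:y+80,x:x+65],None,fx=6,fy=6,interpolation=cv2.INTER_CUBIC)
cv2.imwrite("pics/z7.png",np.hstack([f(i,305,170),f(j,310,205)]))
E
```

```text
[399.76572215 373.42452485 397.30429262] [-0.25542242 -0.26780082 -0.04873937]
```

View pics/z7.png

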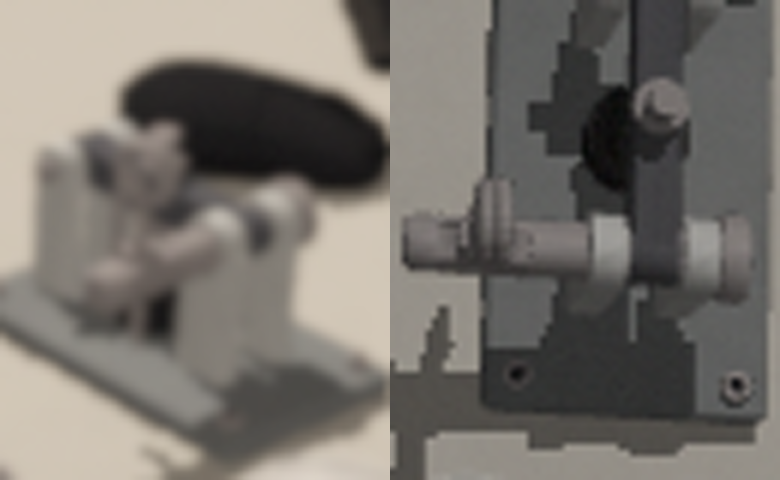

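The clip stands upright in the pin, coil at scene crop (150,165) and top crop (490,218). The straight leg's tip shows below the shank, and the head is against the cheek. Handing in.

```bash
python3 -c "
from h import *
print(manip.finish_job())"
```

```text
the job is handed in; nothing more can be done
None
```

The pin is home and the clip is seated on it, snapped round the shank and released; I handed the job in at about 23 s of the 64 s, and no verdict came back.

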